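Find the swing clamp that binds

TASK

Test the three swing clamps on the slab-rolling board: with closed fingers, gently push each lever by its upright tab from open toward home over the strip, feeling for the one that binds partway; press no harder than about 15 N and never force it. When all three have been tried, the two free ones left fully home and the third pushed up to where it binds, push that one back to fully open so that it can be cleaned. Leave the strip and everything else as it stands.

Things in the scene. Friction and masses are not known exactly. Their poses are not given: they have to be found in the camera images.
- board: light wooden board 150 x 380 x 18 mm fixed to the bench, its long side along its y; the origin lies on the bench, the board reaching from 85 mm before to 65 mm behind it (x) and 190 mm to either side (y). It carries three swing clamps in a row; their pivots lie at x = -45 mm and y = +155, +40 and -75 mm, and the clamps have the board's orientation
- clamp_1_pivot (a point): vertical pivot axis of one swing clamp (aluminium block 46 x 46 mm on the board, its top 40 mm over the bench); the point lies on the axis at the top of the lever's arm, 47 mm over the bench; axes as the board's. A pivot nut of 16 mm width rises to 55 mm. Which number stands at which place on the board changes
- lever_1_tab (a point): centre of the upright steel tab at the end of the lever on clamp_1_pivot: a flat plate 6 mm thick, 36 mm long (56 to 92 mm from the pivot), from 43 to 93 mm over the bench; the point lies 74 mm from the pivot, 68 mm up. The lever's arm is a flat bar 18 mm wide, top 47 mm over the bench. The point's -y points outward along the lever, its +x to the side that leads when swinging home
- lever_1 (a joint): angle of that lever, rad: 0 at its open stop (pointing along the board's -y), growing anticlockwise from above to 1.571 at its home stop (along the board's +x, over the strip); starts near open, stays where left. Free levers drag 2 to 5 N at the tab; stops are slightly springy. One of the three (unseen) has grit in its pivot and meets a firm, springy stop between 0.6 and 1.1 rad
- clamp_2_pivot (a point): vertical pivot axis of one swing clamp (aluminium block 46 x 46 mm on the board, its top 40 mm over the bench); the point lies on the axis at the top of the lever's arm, 47 mm over the bench; axes as the board's. A pivot nut of 16 mm width rises to 55 mm. Which number stands at which place on the board changes
- lever_2_tab (a point): centre of the upright steel tab at the end of the lever on clamp_2_pivot: a flat plate 6 mm thick, 36 mm long (56 to 92 mm from the pivot), from 43 to 93 mm over the bench; the point lies 74 mm from the pivot, 68 mm up. The lever's arm is a flat bar 18 mm wide, top 47 mm over the bench. The point's -y points outward along the lever, its +x to the side that leads when swinging home
- lever_2 (a joint): angle of that lever, rad: 0 at its open stop (pointing along the board's -y), growing anticlockwise from above to 1.571 at its home stop (along the board's +x, over the strip); starts near open, stays where left. Free levers drag 2 to 5 N at the tab; stops are slightly springy. One of the three (unseen) has grit in its pivot and meets a firm, springy stop between 0.6 and 1.1 rad
- clamp_3_pivot (a point): vertical pivot axis of one swing clamp (aluminium block 46 x 46 mm on the board, its top 40 mm over the bench); the point lies on the axis at the top of the lever's arm, 47 mm over the bench; axes as the board's. A pivot nut of 16 mm width rises to 55 mm. Which number stands at which place on the board changes
- lever_3_tab (a point): centre of the upright steel tab at the end of the lever on clamp_3_pivot: a flat plate 6 mm thick, 36 mm long (56 to 92 mm from the pivot), from 43 to 93 mm over the bench; the point lies 74 mm from the pivot, 68 mm up. The lever's arm is a flat bar 18 mm wide, top 47 mm over the bench. The point's -y points outward along the lever, its +x to the side that leads when swinging home
- lever_3 (a joint): angle of that lever, rad: 0 at its open stop (pointing along the board's -y), growing anticlockwise from above to 1.571 at its home stop (along the board's +x, over the strip); starts near open, stays where left. Free levers drag 2 to 5 N at the tab; stops are slightly springy. One of the three (unseen) has grit in its pivot and meets a firm, springy stop between 0.6 and 1.1 rad
- strip: wooden thickness strip 22 x 355 x 11 mm lying loose along the board; origin at the centre of its underside. The levers at home reach over it without touching it
- needle: needle tool with wooden handle, 145 mm long and 10 mm thick, lying along the back edge of the board under the tabs' reach; a bystander, origin at the centre of its underside
- cup: low lidded tub 79 mm wide, 46 mm high, on the bench between robot and board; a bystander, origin at the centre of its underside
- tile: L-shaped glazed tile 44 x 46 x 62 mm on the bench between robot and board; a bystander, origin at the centre of its underside
- tub_tall: lidded tub 75 mm wide, 77 mm high, on the bench to the left; a bystander, origin at the centre of its underside

How it is judged:
On the way, in this order (a step that is already met when the one before it is completed fails the run):
1. two levers are fully home (past 1.45 rad) and the third has been swung past 0.45 rad, up to where it binds (((value of joint each of lever_2, lever_3 above 1.45 rad and value of joint lever_1 above 0.45 rad) or (value of joint each of lever_1, lever_3 above 1.45 rad and value of joint lever_2 above 0.45 rad) or (value of joint each of lever_1, lever_2 above 1.45 rad and value of joint lever_3 above 0.45 rad))), for 0.1 s.
2. the binding lever is back open (below 0.12 rad), the other two still home (((value of joint each of lever_2, lever_3 above 1.45 rad and value of joint lever_1 below 0.12 rad) or (value of joint each of lever_1, lever_3 above 1.45 rad and value of joint lever_2 below 0.12 rad) or (value of joint each of lever_1, lever_2 above 1.45 rad and value of joint lever_3 below 0.12 rad))), for 0.1 s.
At the end, for the whole second after the job is handed in: The two free levers rest at home (past 1.45 of 1.571 rad), the lever that binds rests open (below 0.12 rad), all at rest; neither the strip nor a bystander has shifted by more than 15 mm (((value of joint each of lever_2, lever_3 above 1.45 rad and value of joint lever_1 below 0.12 rad) or (value of joint each of lever_1, lever_3 above 1.45 rad and value of joint lever_2 below 0.12 rad) or (value of joint each of lever_1, lever_2 above 1.45 rad and value of joint lever_3 below 0.12 rad)) and velocity of joint lever_1 between -0.05 and 0.05 rad/s and velocity of joint lever_2 between -0.05 and 0.05 rad/s and velocity of joint lever_3 between -0.05 and 0.05 rad/s); the robot touches nothing.
It fails at once if a lever is pressed or struck by the robot with more than 25 N (contact force between any of the fingers, the arm and lever_1 above 25 N or contact force between any of the fingers, the arm and lever_2 above 25 N or contact force between any of the fingers, the arm and lever_3 above 25 N).
It fails at once if the strip or a bystander is shifted by more than 15 mm (distance of any of strip, needle, cup, tile, tub_tall from where it was at the start of the episode above 0.015 m).
It also fails if it takes over 72 s, if anything falls off the work surface, if the arm or the gripper's body presses on something with over 40 N, if the wrist force passes 120 N, or if a joint passes its speed limit or range.

ROBOT

A 6-joint arm with a two-finger parallel gripper is mounted at the origin on a cart in front of the work surface, level with it; the furniture and walls round the work are solid. World frame = base frame: x ahead of the robot, y to its left, z up, the work surface at z = 0. Lengths are in m, angles in rad, forces in N, time in s.
With the tool pointing down it reaches from about 0.35 to 0.775 m from the base axis. Payload 5.5 kg.
Tool frame: the origin (TCP) lies midway between the tips of the shut fingers; the grasp point (between the pads) lies grasp_offset behind it (grasp_offset is the distance from the TCP to the grasp point, in m); z points along the fingers, y is the line along which they close (so a half turn about z gives the same grasp; the last joint's range is limited). The gripper opens to 85 mm and grips with 20 to 120 N. Pads are 22 mm wide; open, the fingers measure 114 mm over their backs; the gripper's body (76 mm by 85 mm) begins 54 mm behind the grasp point. The pads swing forward as they close: fully open they stand 13 mm farther back than shut.
Start: joints at [1.006, 0.313, 0.046, 1.304, 0, 1.431], TCP at [0.237, 0.524, 0.21] pointing down, gripper open.
Joint ranges: [-2.76, 2.76], [-0.86, 1.69], [-1.03, 1.26], [-2.2, 2.34], [-1.47, 1.5], [-3.14, 3.14]. Speed limits (rad/s): [2.57, 2.57, 3.14, 3.14, 3.14, 3.14].

INTERFACE

Orientations are given as a unit quaternion [w, x, y, z].
In Python, from workcell import * gives the robot as it stands.
- The arm moves only by the tool step_arm, never from a script. Its argument "deltas" is a list of rows, each a list of 7 numbers: the shift along the world's x, y, z in mm, then the turn, a rotation vector about the world's x, y, z in degrees, then the gripper's target within -1 to 1 (fully open at 1, half-way at 0, shut at -1). A call has 1 to 5 rows; each row shifts and turns the commanded pose from where the row before left it; what a row does not reach is not made up. A row lasts 1/10 s, in which the tool goes at most 50 mm and 8.59 degrees, less where a joint would pass 70% of its speed; a pose out of reach is approached as far as the arm can. A call is refused whole if a number of a shift passes 50 or a number of a turn 8.59, either way. A call with a gripper value outside its range is refused whole. The fingers move at their own pace and stop on an object; "newtons" is the grip in N (left out, the last holds). Time passes only in rows, so rows that do not move let the fingers close. It gives the time, the measured TCP pose, the force, the opening and the grip force at its end, in the units of the state.
- get_state(): the state, without advancing time (a new reading comes with each control period).
- read_camera(name): name is "scene" or "top" or "wrist"; returns a dict with "image" (384x512x3 uint8, red, green, blue), "z_map" (384x512 float32, m along the optical axis (not along the pixel's ray), 0 where there is no reading), "K" (3x3 intrinsics, pixels), "world_from_camera" (4x4, takes a point from camera to world coordinates). Camera axes: x right, y down, z forward; pixel columns grow to the right and rows downward; lengths in m; the calibration is good to about 2 mm. A picture is of the moment at which its call begins.
- hand_in(): hands the job in; it is judged then, once.
The state is a dict: "clock": time; "joint_pos": joint angles; "qvel": joint speeds; "tau": joint torques, N m; "tcp_pos": TCP position; "orientation": TCP orientation; "wrist_force": force on the tool from outside, world axes, zero at the start; "ft_torque": the same for the moment, N m; "finger_gap": finger opening in m; "grip_force": force on a finger pad.
Only numpy, scipy, OpenCV 4.12 (cv2) and the standard library are available. Lean on these libraries where they do the work, as an engineer would, in place of code of your own. Each camera call takes 0.05 s, during which the arm holds its last target. There are 200 camera calls.

## Working session

There is one attempt and no reset: what is moved stays moved. The work goes in short steps, Python scripts to look and compute and a tool call to move; the robot and the scene stay as the last step left them, time stands still between calls to the robot, and variables do not carry over. Pictures are saved under pics/ and viewed, at most 10 in all, crops included, and the job is handed in when it is done.

Besides the shell and the picture viewer there is one more tool, called after "Request:" by a JSON object that holds its "method" and its "body", one argument or row to a line. step_arm: Moves the arm, as the interface text tells. Its arguments: {"type":"object","properties":{"deltas":{"type":"array","items":{"type":"array","items":{"type":"number"}}},"newtons":{"type":"number"}},"required":["deltas"]}

```bash
mkdir -p pics; ls; python3 - <<'E'
from workcell import *
import cv2,numpy as np
s=get_state();print(s)
for n in("scene","top"):
    r=read_camera(n);cv2.imwrite(f"pics/{n}0.png",r["image"][:,:,::-1]);np.savez(f"{n}0.npz",**r);print(r["K"],r["world_from_camera"])
E
```

```text
pics
{'clock': 0.0, 'joint_pos': array([1.00642128e+00, 3.13978298e-01, 4.49478840e-02, 1.30360892e+00,
       1.29028500e-05, 1.43122765e+00]), 'qvel': array([-3.30587367e-04, -9.62938358e-05,  5.49766234e-04, -5.91510011e-04,
        6.43073780e-04,  6.89715547e-04]), 'tau': array([-8.12183607e-04, -4.80624354e+01,  2.98532796e+01,  1.94638758e-02,
       -1.55298671e-04, -5.26145953e-06]), 'tcp_pos': array([0.23666492, 0.52341397, 0.20950878]), 'orientation': array([-3.23743466e-04,  2.10809601e-01,  9.77526707e-01, -8.62785612e-04]), 'wrist_force': array([ 0.13442879, -0.46181601,  0.0837004 ]), 'ft_torque': array([0.00223908, 0.0208486 , 0.00390361]), 'grip_force': 0.0, 'finger_gap': 0.08527683841071947}
[[424.64408204   0.         249.81800331]
 [  0.         424.64408204 189.14724489]
 [  0.           0.           1.        ]] [[ 0.81140071 -0.34278555  0.47342049 -0.02557371]
 [-0.58444054 -0.48638785  0.64950451 -0.70093654]
 [ 0.00762521 -0.80369455 -0.59499322  0.67215522]
 [ 0.          0.          0.          1.        ]]
[[388.16733349   0.         262.09498725]
 [  0.         388.16733349 194.66287145]
 [  0.           0.           1.        ]] [[-0.02411052 -0.99772407  0.0629711   0.36680543]
 [-0.99962364  0.02488514  0.01154578 -0.08308016]
 [-0.01308655 -0.06266903 -0.99794856  1.11715163]
 [ 0.          0.          0.          1.        ]]
```

View pics/scene0.png

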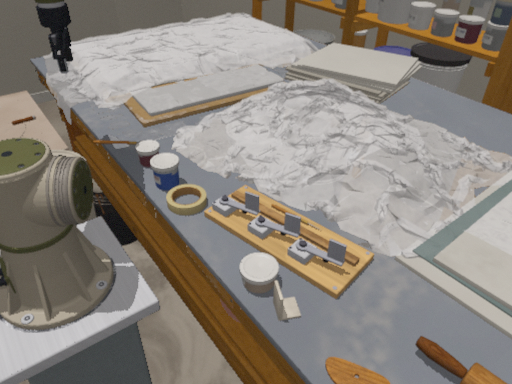

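View pics/top0.png

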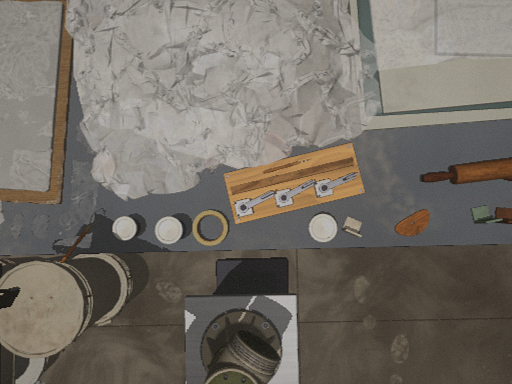

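```bash
python3 - <<'E'
import cv2,numpy as np
def cloud(n):
    r=np.load(f"{n}0.npz");z=r["z_map"];K=r["K"];T=r["world_from_camera"]
    v,u=np.mgrid[:384,:512];p=np.stack([(u-K[0,2])/K[0,0]*z,(v-K[1,2])/K[1,1]*z,z],-1)@T[:3,:3].T+T[:3,3]
    return p,r["image"],z>0
for n,(u0,u1,v0,v1) in dict(top=(215,375,135,230),scene=(195,380,180,290)).items():
    p,im,ok=cloud(n); p=p[v0:v1,u0:u1];ok=ok[v0:v1,u0:u1]
    h=p[...,2]
    m=((h>.011)&(h<.12)&ok).astype(np.uint8)
    k,l,st,c=cv2.connectedComponentsWithStats(m);i=1+np.argmax(st[1:,4]);m=l==i
    q=p[m];print(n,"bench",np.median(h[ok&(h<.011)]),"board z",np.median(q[:,2]))
    b=q[q[:,2]<.03]
    rect=cv2.minAreaRect((b[:,:2]*1000).astype(np.float32));print(rect,cv2.boxPoints(rect))
    for lo,hi in((.035,.06),(.065,.1)):
        mm=((h>lo)&(h<hi)&m).astype(np.uint8);k,l,st,c=cv2.connectedComponentsWithStats(mm)
        for j in range(1,k):
            if st[j,4]>3:
                w=p[l==j];print(lo,st[j,4],w.mean(0).round(4),w.min(0).round(3),w.max(0).round(3))
p,im,_=cloud("top");M=cv2.resize(im[130:235,210:375],None,fx=4.8,fy=4.8,interpolation=cv2.INTER_CUBIC);cv2.imwrite("pics/topc.png",M[:,:,::-1])
E
```

```text
top bench -0.0006301426685888512 board z 0.025911429428828625
((481.166259765625, -154.3734588623047), (198.93487548828125, 420.4131164550781), 8.645599365234375) [[ 351.23035   38.49237]
 [ 414.42776 -377.14365]
 [ 611.1022  -347.2393 ]
 [ 547.9048    68.39673]]
0.035 1878 [ 0.5676 -0.0687  0.0466] [ 0.514 -0.257  0.035] [0.605 0.059 0.06 ]
0.035 1193 [ 0.4327 -0.1468  0.0439] [ 0.377 -0.329  0.035] [0.491 0.008 0.058]
0.065 133 [ 0.5821 -0.0521  0.068 ] [ 0.553 -0.072  0.065] [ 0.598 -0.022  0.074]
0.065 36 [ 0.476  -0.3088  0.0898] [ 0.469 -0.327  0.068] [ 0.483 -0.294  0.097]
0.065 35 [ 0.458  -0.1945  0.0894] [ 0.449 -0.21   0.068] [ 0.467 -0.179  0.095]
0.065 37 [ 0.4316 -0.0851  0.0884] [ 0.423 -0.1    0.07 ] [ 0.441 -0.068  0.096]
scene bench -0.0012709100915676563 board z 0.03558728465464023
((436.9179382324219, -172.77310180664062), (297.18292236328125, 396.05352783203125), 15.940821647644043) [[ 239.6535    -23.171093]
 [ 348.42737  -403.99475 ]
 [ 634.1824   -322.37512 ]
 [ 525.4085     58.448547]]
0.035 2447 [ 0.5886 -0.1646  0.0473] [ 0.51  -0.295  0.035] [0.662 0.009 0.06 ]
0.035 428 [ 0.4057 -0.0476  0.0449] [ 0.37  -0.102  0.035] [0.443 0.006 0.06 ]
0.035 501 [ 0.4309 -0.1577  0.0448] [ 0.396 -0.214  0.035] [ 0.468 -0.105  0.06 ]
0.035 603 [ 0.4525 -0.2692  0.0447] [ 0.42  -0.329  0.035] [ 0.483 -0.216  0.06 ]
0.035 1007 [ 0.3345 -0.2382  0.0429] [ 0.297 -0.276  0.035] [ 0.375 -0.196  0.048]
0.035 14 [ 0.3261 -0.3007  0.0536] [ 0.321 -0.311  0.044] [ 0.331 -0.296  0.06 ]
0.065 878 [ 0.6604 -0.1969  0.0753] [ 0.619 -0.257  0.065] [ 0.711 -0.114  0.091]
0.065 148 [ 0.4276 -0.0858  0.08  ] [ 0.419 -0.101  0.066] [ 0.438 -0.068  0.093]
0.065 180 [ 0.4544 -0.1966  0.0805] [ 0.445 -0.213  0.066] [ 0.467 -0.179  0.093]
0.065 210 [ 0.4723 -0.3114  0.0805] [ 0.465 -0.327  0.065] [ 0.482 -0.294  0.093]
```

View pics/topc.png

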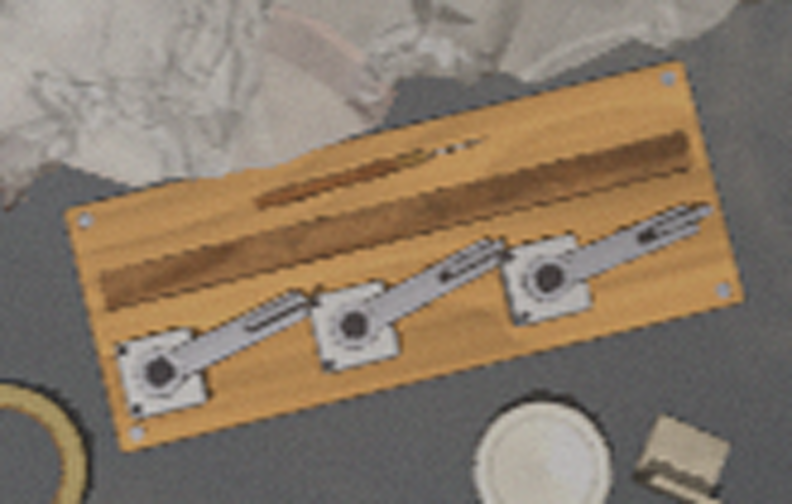

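```bash
cat > geo.py <<'E'
import numpy as np
def px2w(n,u,v,h):
    r=np.load(f"{n}0.npz");K=r["K"];T=r["world_from_camera"]
    d=T[:3,:3]@np.linalg.solve(K,[u,v,1.]);return T[:3,3]+d*(h-T[2,3])/d[2]
E
python3 - <<'E'
from geo import *
import workcell
print(getattr(workcell,'grasp_offset',None),[x for x in dir(workcell) if x[0]!='_'])
f=lambda a,h:px2w("top",210+(a[0]-1.9)/4.8,130+(a[1]-1.9)/4.8,h)[:2]
C=np.array([f(a,.018) for a in((67,212),(683,62),(742,299),(123,451))]);print("corners",C.round(4))
N=np.array([f(a,.055) for a in((160,372),(354,325),(549,277))]);print("nuts",N.round(4))
T=np.array([f(a,.093) for a in((283,312),(470,262),(680,222))]);print("tabs?",T.round(4))
ey=C[0]-C[1]+C[3]-C[2];ey/=np.linalg.norm(ey);print("sides",np.linalg.norm(C[0]-C[1]),np.linalg.norm(C[1]-C[2]))
yaw=np.arctan2(-ey[0],ey[1]);e2=N[0]-N[2];print("yaw",yaw,np.arctan2(-e2[0],e2[1]),np.linalg.norm(e2))
ex=np.array([np.cos(yaw),np.sin(yaw)]);ey=np.array([-ex[1],ex[0]])
O=C.mean(0)+.01*ex;print("origin",O)
P=np.array([O-.045*ex+y*ey for y in(.155,.04,-.075)]);print("pivots",P.round(4))
from scipy.spatial.distance import cdist
t=np.array([[.4296,-.0855],[.456,-.1955],[.474,-.310]])
for p in(P,N):
    d=t-p;print([(np.linalg.norm(x).round(4),round(np.arctan2(x@ex,-(x@ey)),3)) for x in d])
for n,a in(("cup",(543,462)),("tile",(685,455))):print(n,f(a,.046))
E
```

```text
0.0187 ['MotionError', 'get_state', 'grasp_offset', 'hand_in', 'read_camera']
corners [[ 0.4986  0.038 ]
 [ 0.5788 -0.3301]
 [ 0.4368 -0.3593]
 [ 0.3562  0.0075]]
nuts [[ 0.401  -0.0175]
 [ 0.4251 -0.1288]
 [ 0.4498 -0.2408]]
tabs? [[ 0.4312 -0.0883]
 [ 0.4562 -0.192 ]
 [ 0.4754 -0.3082]]
sides 0.3767510737903916 0.14495151175162807
yaw 0.21538680072791758 0.21502920075901508 0.22850981443223442
origin [ 0.47736049 -0.15882166]
pivots [[ 0.4003 -0.017 ]
 [ 0.4249 -0.1294]
 [ 0.4494 -0.2417]]
[(np.float64(0.0745), np.float64(0.189)), (np.float64(0.0731), np.float64(0.225)), (np.float64(0.0726), np.float64(0.13))]
[(np.float64(0.0737), np.float64(0.183)), (np.float64(0.0735), np.float64(0.219)), (np.float64(0.0733), np.float64(0.121))]
cup [ 0.34445842 -0.23506434]
tile [ 0.34651042 -0.31618374]
```

```bash
cat >> geo.py <<'E'
P=dict(A=(.4005,-.0173),B=(.425,-.129),C=(.4496,-.241));YAW=.2153
def pose(l,th,side=1,gap=0.,r=.076,half=.011):
    a=YAW+th; n=np.array([np.cos(a),np.sin(a)]);u=np.array([n[1],-n[0]])
    return np.array(P[l])+r*u-side*(.003+half+gap)*n, np.degrees(a)
def now():
    from workcell import get_state
    s=get_state();w,x,y,z=s["orientation"]
    yaw=np.degrees(np.arctan2(2*(x*y+w*z),1-2*(y*y+z*z)))%180
    return s,s["tcp_pos"]*1000,yaw
def show(l,th,**k):
    p,a=pose(l,th,**k);s,t,y=now();print(l,th,"target",(p*1000).round(1),round(a,1),"delta",(p*1000-t[:2]).round(1),"z",t[2].round(1),"dyaw",round((a-y+90)%180-90,1))
E
python3 -c "
from geo import *
s,t,y=now();print(t,y)
show('A',.18,gap=.015)
for t in np.arange(.2,1.6,.1): print(round(t,2),(pose('A',t)[0]*1000).round(1),(np.diff([pose('A',t)[0],pose('A',t+.1)[0]],axis=0)*1000).round(1))"
```

```text
[236.73469146 523.45903881 209.60269722] 155.66081238916635
A 0.18 target [403.  -98.6] 22.6 delta [ 166.3 -622.1] z 209.6 dyaw 47.0
0.2 [418.4 -92.5] [[7.4 2.2]]
0.3 [425.8 -90.3] [[7.2 2.9]]
0.4 [432.9 -87.4] [[6.8 3.6]]
0.5 [439.8 -83.9] [[6.4 4.3]]
0.6 [446.2 -79.6] [[6.  4.9]]
0.7 [452.2 -74.7] [[5.5 5.4]]
0.8 [457.7 -69.3] [[4.9 6. ]]
0.9 [462.6 -63.3] [[4.3 6.4]]
1.0 [466.9 -56.9] [[3.6 6.8]]
1.1 [470.5 -50.1] [[2.9 7.2]]
1.2 [473.4 -42.9] [[2.2 7.4]]
1.3 [475.6 -35.5] [[1.4 7.6]]
1.4 [477.  -27.9] [[0.7 7.7]]
1.5 [477.7 -20.2] [[-0.1  7.7]]
```

Request:
{"method": "step_arm", "body": {
  "deltas": [
    [30,-35,0,0,0,3,-1],
    [30,-40,0,0,0,3,-1],
    [25,-40,0,0,0,3,-1],
    [15,-40,0,0,0,3,-1],
    [10,-40,0,0,0,3,-1]
  ],
  "newtons": 30
}}

```text
clock: 0.6
tcp_pos: [0.3477, 0.3272, 0.2099]
orientation: [-0.0, 0.081, 0.997, -0.0]
wrist_force: [0.3, -0.3, -0.2]
finger_gap: 0.0124
grip_force: 0.0
```

Request:
{"method": "step_arm", "body": {
  "deltas": [
    [10,-45,0,0,0,3,-1],
    [10,-45,0,0,0,3,-1],
    [8,-45,0,0,0,3,-1],
    [5,-45,0,0,0,3,-1],
    [5,-45,0,0,0,3,-1]
  ]
}}

```text
clock: 1.1
tcp_pos: [0.3847, 0.1022, 0.2102]
orientation: [-0.0, -0.051, 0.999, 0.0]
wrist_force: [0.5, -0.7, -0.2]
finger_gap: 0.0001
grip_force: 0.0
```

Request:
{"method": "step_arm", "body": {
  "deltas": [
    [5,-42,0,0,0,3,-1],
    [5,-42,-10,0,0,3,-1],
    [3,-42,-25,0,0,4,-1],
    [2,-42,-25,0,0,4,-1],
    [0,-33,-20,0,0,3,-1]
  ]
}}

```text
clock: 1.6
tcp_pos: [0.3995, -0.0991, 0.1291]
orientation: [-0.0, -0.197, 0.98, 0.0]
wrist_force: [0.4, 0.6, 0.1]
finger_gap: 0.0
grip_force: 0.0
```

```bash
python3 -c "
from geo import *
show('A',.18,gap=.015);show('A',.18)"
```

```text
A 0.18 target [403.  -98.6] 22.6 delta [3.5 0.5] z 129.1 dyaw -0.1
A 0.18 target [416.8 -92.8] 22.6 delta [17.4  6.3] z 129.1 dyaw -0.1
```

Request:
{"method": "step_arm", "body": {
  "deltas": [
    [0,0,-30,0,0,0,-1],
    [0,0,-25,0,0,0,-1],
    [1,1,-10,0,0,0,-1],
    [0,0,0,0,0,0,-1]
  ]
}}

```text
clock: 2.0
tcp_pos: [0.3997, -0.0953, 0.0642]
orientation: [-0.001, -0.197, 0.98, 0.001]
wrist_force: [0.5, 1.2, 0.0]
finger_gap: -0.0001
grip_force: 0.0
```

Request:
{"method": "step_arm", "body": {
  "deltas": [
    [4,2,0,0,0,0,-1],
    [4,2,0,0,0,0,-1],
    [3,1,0,0,0,0,-1],
    [3,1,0,0,0,0,-1]
  ]
}}

```text
clock: 2.4
tcp_pos: [0.4161, -0.09, 0.0662]
orientation: [0.001, -0.197, 0.98, -0.0]
wrist_force: [-0.2, -0.3, -0.1]
finger_gap: -0.0001
grip_force: 0.0
```

Request:
{"method": "step_arm", "body": {
  "deltas": [
    [2,0.8,0,0,0,0,-1],
    [2,0.8,0,0,0,0,-1],
    [2,0.8,0,0,0,0,-1],
    [1,0.4,0,0,0,0,-1]
  ]
}}

```text
clock: 2.8
tcp_pos: [0.4216, -0.0873, 0.0654]
orientation: [-0.0, -0.196, 0.981, 0.0]
wrist_force: [-2.9, -1.6, 2.8]
finger_gap: 0.0001
grip_force: 1.8
```

```bash
python3 -c "
from geo import *
show('A',.18);show('A',.3)"
```

```text
A 0.18 target [416.8 -92.8] 22.6 delta [-4.8 -5.6] z 65.4 dyaw -0.0
A 0.3 target [425.8 -90.3] 29.5 delta [ 4.1 -3.1] z 65.4 dyaw 6.9
```

Request:
{"method": "step_arm", "body": {
  "deltas": [
    [3.8,0.4,0,0,0,4,-1],
    [3.8,0.5,0,0,0,4,-1],
    [3.6,0.7,0,0,0,4,-1],
    [3.5,0.8,0,0,0,4,-1],
    [3,1,0,0,0,2,-1]
  ]
}}

```text
clock: 3.3
tcp_pos: [0.4385, -0.0833, 0.0648]
orientation: [-0.001, -0.348, 0.937, 0.001]
wrist_force: [-4.3, 0.2, 1.2]
finger_gap: 0.0001
grip_force: 1.6
```

```bash
python3 -c "
from geo import *
show('A',.5);show('A',.6);show('A',.7)"
```

```text
A 0.5 target [439.8 -83.9] 41.0 delta [ 1.3 -0.6] z 64.8 dyaw 0.2
A 0.6 target [446.2 -79.6] 46.7 delta [7.8 3.7] z 64.8 dyaw 5.9
A 0.7 target [452.2 -74.7] 52.4 delta [13.8  8.5] z 64.8 dyaw 11.7
```

Request:
{"method": "step_arm", "body": {
  "deltas": [
    [1.8,0.7,0,0,0,1.5,-1],
    [1.8,0.7,0,0,0,1.5,-1],
    [1.8,0.7,0,0,0,1.5,-1],
    [1.7,1,0,0,0,1.2,-1]
  ]
}}

```text
clock: 3.7
tcp_pos: [0.4467, -0.0807, 0.0652]
orientation: [-0.0, -0.394, 0.919, 0.0]
wrist_force: [-3.6, -2.0, -0.6]
finger_gap: -0.0001
grip_force: 1.5
```

Request:
{"method": "step_arm", "body": {
  "deltas": [
    [1.5,1.2,0,0,0,1.4,-1],
    [1.5,1.2,0,0,0,1.4,-1],
    [1.5,1.2,0,0,0,1.4,-1],
    [0,0,0,0,0,0,-1]
  ]
}}

```text
clock: 4.1
tcp_pos: [0.4517, -0.0771, 0.0655]
orientation: [0.0, -0.428, 0.904, -0.0]
wrist_force: [-2.6, -1.0, -0.6]
finger_gap: 0.0001
grip_force: 1.1
```

```bash
python3 -c "
from geo import *
show('A',.6);show('A',.7);show('A',.8)"
```

```text
A 0.6 target [446.2 -79.6] 46.7 delta [-5.5 -2.5] z 65.5 dyaw -3.9
A 0.7 target [452.2 -74.7] 52.4 delta [0.5 2.3] z 65.5 dyaw 1.8
A 0.8 target [457.7 -69.3] 58.2 delta [6.  7.8] z 65.5 dyaw 7.5
```

Request:
{"method": "step_arm", "body": {
  "deltas": [
    [1.2,1.6,0,0,0,1.6,-1],
    [1.2,1.6,0,0,0,1.6,-1],
    [1.2,1.6,0,0,0,1.6,-1]
  ]
}}

```text
clock: 4.4
tcp_pos: [0.456, -0.0728, 0.0658]
orientation: [0.001, -0.465, 0.885, -0.001]
wrist_force: [0.2, -3.4, -2.1]
finger_gap: 0.0002
grip_force: 1.6
```

Request:
{"method": "step_arm", "body": {
  "deltas": [
    [1.2,1.6,0,0,0,1.6,-1],
    [1.2,1.6,0,0,0,1.6,-1],
    [1.1,1.7,0,0,0,1.6,-1]
  ]
}}

```text
clock: 4.7
tcp_pos: [0.4595, -0.0677, 0.0659]
orientation: [0.001, -0.502, 0.865, -0.001]
wrist_force: [0.3, -4.6, 1.3]
finger_gap: 0.0002
grip_force: 1.6
```

Request:
{"method": "step_arm", "body": {
  "deltas": [
    [1.1,1.5,0,0,0,1.3,-1],
    [1.1,1.6,0,0,0,1.3,-1],
    [1.1,1.6,0,0,0,1.3,-1]
  ]
}}

```text
clock: 5.0
tcp_pos: [0.4621, -0.0627, 0.0657]
orientation: [0.0, -0.531, 0.847, -0.0]
wrist_force: [1.4, -3.5, 1.1]
finger_gap: -0.0001
grip_force: 1.6
```

```bash
python3 -c "
from geo import *
show('A',.8);show('A',.9);show('A',1.0)"
```

```text
A 0.8 target [457.7 -69.3] 58.2 delta [-4.4 -6.6] z 65.7 dyaw -6.0
A 0.9 target [462.6 -63.3] 63.9 delta [ 0.5 -0.6] z 65.7 dyaw -0.3
A 1.0 target [466.9 -56.9] 69.6 delta [4.8 5.8] z 65.7 dyaw 5.5
```

Request:
{"method": "step_arm", "body": {
  "deltas": [
    [1.4,1.8,0,0,0,1.6,-1],
    [1.3,1.9,0,0,0,1.6,-1],
    [1.3,1.9,0,0,0,1.6,-1]
  ]
}}

```text
clock: 5.3
tcp_pos: [0.4658, -0.0569, 0.0655]
orientation: [-0.0, -0.566, 0.824, 0.0]
wrist_force: [-1.0, -4.0, 2.9]
finger_gap: -0.0003
grip_force: 1.6
```

Request:
{"method": "step_arm", "body": {
  "deltas": [
    [1.2,2,0,0,0,1.6,-1],
    [1.2,2,0,0,0,1.6,-1],
    [1.1,2,0,0,0,1.6,-1]
  ]
}}

```text
clock: 5.6
tcp_pos: [0.469, -0.0509, 0.0653]
orientation: [-0.0, -0.6, 0.8, 0.0]
wrist_force: [-0.6, -3.2, 3.0]
finger_gap: -0.0
grip_force: 1.6
```

Request:
{"method": "step_arm", "body": {
  "deltas": [
    [1,2.1,0,0,0,1.6,-1],
    [1,2.1,0,0,0,1.6,-1],
    [0.9,2.1,0,0,0,1.6,-1]
  ]
}}

```text
clock: 5.9
tcp_pos: [0.4718, -0.0446, 0.0653]
orientation: [-0.0, -0.633, 0.774, 0.0]
wrist_force: [-1.2, -3.5, 1.8]
finger_gap: -0.0002
grip_force: 1.6
```

```bash
python3 -c "
from geo import *
show('A',1.1);show('A',1.2);show('A',1.5)"
```

```text
A 1.1 target [470.5 -50.1] 75.4 delta [-1.3 -5.5] z 65.3 dyaw -3.2
A 1.2 target [473.4 -42.9] 81.1 delta [1.6 1.7] z 65.3 dyaw 2.5
A 1.5 target [477.7 -20.2] 98.3 delta [ 5.9 24.4] z 65.3 dyaw 19.7
```

Request:
{"method": "step_arm", "body": {
  "deltas": [
    [1.8,4.5,0,0,0,4,-1],
    [1.5,5,0,0,0,4,-1],
    [1,5,0,0,0,4,-1],
    [0.7,5,0,0,0,4,-1],
    [0.4,3,0,0,0,3,-1]
  ]
}}

```text
clock: 6.4
tcp_pos: [0.4774, -0.0219, 0.0652]
orientation: [0.0, 0.753, -0.658, -0.0]
wrist_force: [-0.7, -3.8, 2.0]
finger_gap: -0.0
grip_force: 1.5
```

```bash
python3 -c "
from geo import *
show('A',1.5);show('A',1.55)"
```

```text
A 1.5 target [477.7 -20.2] 98.3 delta [0.4 1.7] z 65.2 dyaw 0.6
A 1.55 target [477.8 -16.3] 101.1 delta [0.4 5.6] z 65.2 dyaw 3.5
```

Request:
{"method": "step_arm", "body": {
  "deltas": [
    [0,1.2,0,0,0,1,-1],
    [0,1.2,0,0,0,1,-1],
    [0,1,0,0,0,0.5,-1]
  ]
}}

```text
clock: 6.7
tcp_pos: [0.4775, -0.0189, 0.0653]
orientation: [0.0, 0.766, -0.643, -0.0]
wrist_force: [0.7, -2.7, -0.4]
finger_gap: 0.0
grip_force: 1.5
```

Request:
{"method": "step_arm", "body": {
  "deltas": [
    [0,1,0,0,0,0.6,-1],
    [0,1,0,0,0,0.6,-1],
    [0,0,0,0,0,0,-1]
  ]
}}

```text
clock: 7.0
tcp_pos: [0.4774, -0.0169, 0.0653]
orientation: [-0.0, 0.773, -0.635, -0.0]
wrist_force: [-0.7, -3.0, -0.4]
finger_gap: 0.0002
grip_force: 1.3
```

Request:
{"method": "step_arm", "body": {
  "deltas": [
    [0,0.9,0,0,0,0,-1],
    [0,0.9,0,0,0,0,-1],
    [0,0,0,0,0,0,-1]
  ]
}}

```text
clock: 7.3
tcp_pos: [0.4772, -0.015, 0.0653]
orientation: [0.0, 0.773, -0.635, -0.0]
wrist_force: [-0.5, -3.2, 0.2]
finger_gap: 0.0
grip_force: 1.4
```

Request:
{"method": "step_arm", "body": {
  "deltas": [
    [2,-8,0,0,0,0,-1],
    [0,-6,15,0,0,0,-1],
    [0,0,35,0,0,-7,-1],
    [-8,-10,5,0,0,-8,-1],
    [-8,-30,0,0,0,-8,-1]
  ]
}}

```text
clock: 7.8
tcp_pos: [0.4648, -0.0684, 0.1221]
orientation: [0.002, -0.63, 0.777, -0.001]
wrist_force: [0.5, -0.6, -0.2]
finger_gap: 0.0
grip_force: 0.0
```

```bash
python3 -c "
from geo import *
show('B',.22,gap=.015);show('B',.22)"
```

```text
B 0.22 target [ 430.8 -210.1] 24.9 delta [ -34.1 -141.7] z 122.1 dyaw -53.1
B 0.22 target [ 444.4 -203.8] 24.9 delta [ -20.5 -135.4] z 122.1 dyaw -53.1
```

Request:
{"method": "step_arm", "body": {
  "deltas": [
    [-7,-30,0,0,0,-8,-1],
    [-7,-30,0,0,0,-8,-1],
    [-7,-30,0,0,0,-8,-1],
    [-7,-30,0,0,0,-8,-1],
    [-5,-20,0,0,0,-8,-1]
  ]
}}

```text
clock: 8.3
tcp_pos: [0.4304, -0.211, 0.1205]
orientation: [0.001, -0.324, 0.946, 0.0]
wrist_force: [-1.3, 0.4, -0.5]
finger_gap: 0.0001
grip_force: 0.0
```

Request:
{"method": "step_arm", "body": {
  "deltas": [
    [0,0,-10,0,0,-8,-1],
    [0,0,-25,0,0,-4,-1],
    [0,0,-22,0,0,0,-1],
    [0,0,0,0,0,0,-1]
  ]
}}

```text
clock: 8.7
tcp_pos: [0.4286, -0.2078, 0.0609]
orientation: [-0.001, -0.226, 0.974, 0.002]
wrist_force: [-1.6, 0.6, 0.5]
finger_gap: 0.0005
grip_force: 0.0
```

```bash
python3 -c "
from geo import *
show('B',.22,gap=.015);show('B',.22)"
```

```text
B 0.22 target [ 430.8 -210.1] 24.9 delta [ 2.2 -2.3] z 60.9 dyaw -1.2
B 0.22 target [ 444.4 -203.8] 24.9 delta [15.8  4. ] z 60.9 dyaw -1.2
```

Request:
{"method": "step_arm", "body": {
  "deltas": [
    [4.5,1,1,0,0,-1,-1],
    [4.5,1,1,0,0,0,-1],
    [4,1,1,0,0,0,-1],
    [3,1.4,0,0,0,0,-1],
    [2,0.9,0,0,0,0,-1]
  ]
}}

```text
clock: 9.2
tcp_pos: [0.4487, -0.2046, 0.0672]
orientation: [-0.0, -0.218, 0.976, -0.001]
wrist_force: [-3.4, -3.4, 3.9]
finger_gap: 0.0002
grip_force: 2.3
```

```bash
python3 -c "
from geo import *
show('B',.22);show('B',.3);show('B',.4);show('B',.5)"
```

```text
B 0.22 target [ 444.4 -203.8] 24.9 delta [-4.4  0.8] z 67.2 dyaw -0.2
B 0.3 target [ 450.3 -202. ] 29.5 delta [1.5 2.6] z 67.2 dyaw 4.4
B 0.4 target [ 457.4 -199.1] 35.3 delta [8.7 5.4] z 67.2 dyaw 10.1
B 0.5 target [ 464.3 -195.6] 41.0 delta [15.5  9. ] z 67.2 dyaw 15.8
```

Request:
{"method": "step_arm", "body": {
  "deltas": [
    [3.5,1.4,-0.5,0,0,3.5,-1],
    [3.4,1.6,-0.5,0,0,3.5,-1],
    [3.3,1.8,-0.5,0,0,3.5,-1],
    [3.2,2,0,0,0,3.5,-1],
    [2,1.4,0,0,0,2,-1]
  ]
}}

```text
clock: 9.7
tcp_pos: [0.4643, -0.1968, 0.0655]
orientation: [-0.0, -0.352, 0.936, -0.001]
wrist_force: [-1.9, -4.7, 1.7]
finger_gap: 0.0002
grip_force: 2.3
```

```bash
python3 -c "
from geo import *
show('B',.5);show('B',.6);show('B',.7)"
```

```text
B 0.5 target [ 464.3 -195.6] 41.0 delta [-0.   1.2] z 65.5 dyaw -0.3
B 0.6 target [ 470.7 -191.3] 46.7 delta [6.4 5.5] z 65.5 dyaw 5.5
B 0.7 target [ 476.7 -186.4] 52.4 delta [12.4 10.3] z 65.5 dyaw 11.2
```

Request:
{"method": "step_arm", "body": {
  "deltas": [
    [1.7,1.4,0,0,0,1.5,-1],
    [1.7,1.4,0,0,0,1.5,-1],
    [1.6,1.4,0,0,0,1.5,-1]
  ]
}}

```text
clock: 10.0
tcp_pos: [0.4698, -0.193, 0.0655]
orientation: [-0.0, -0.388, 0.922, -0.002]
wrist_force: [-0.9, -5.6, 0.7]
finger_gap: 0.0001
grip_force: 2.3
```

Request:
{"method": "step_arm", "body": {
  "deltas": [
    [1.6,1.4,0,0,0,1.5,-1],
    [1.6,1.4,0,0,0,1.5,-1],
    [1.5,1.4,0,0,0,1.5,-1]
  ]
}}

```text
clock: 10.3
tcp_pos: [0.4747, -0.1889, 0.0655]
orientation: [0.0, -0.424, 0.906, -0.002]
wrist_force: [0.4, -5.3, 0.0]
finger_gap: 0.0
grip_force: 2.3
```

Request:
{"method": "step_arm", "body": {
  "deltas": [
    [1.4,1.5,0,0,0,1.5,-1],
    [1.4,1.5,0,0,0,1.5,-1],
    [1.4,1.6,0,0,0,1.5,-1]
  ]
}}

```text
clock: 10.6
tcp_pos: [0.4791, -0.1844, 0.0655]
orientation: [0.0, -0.459, 0.888, -0.002]
wrist_force: [0.9, -5.6, -0.8]
finger_gap: 0.0
grip_force: 2.4
```

```bash
python3 -c "
from geo import *
show('B',.7);show('B',.8);show('B',.9)"
```

```text
B 0.7 target [ 476.7 -186.4] 52.4 delta [-2.4 -2.1] z 65.5 dyaw -2.2
B 0.8 target [ 482.2 -181. ] 58.2 delta [3.1 3.4] z 65.5 dyaw 3.5
B 0.9 target [ 487.1 -175. ] 63.9 delta [8.  9.4] z 65.5 dyaw 9.2
```

Request:
{"method": "step_arm", "body": {
  "deltas": [
    [1.3,1.6,0,0,0,1.5,-1],
    [1.3,1.6,0,0,0,1.5,-1],
    [1.3,1.6,0,0,0,1.5,-1]
  ]
}}

```text
clock: 10.9
tcp_pos: [0.4832, -0.1796, 0.0656]
orientation: [0.0, -0.494, 0.87, -0.002]
wrist_force: [1.1, -5.4, -0.5]
finger_gap: -0.0002
grip_force: 2.4
```

Request:
{"method": "step_arm", "body": {
  "deltas": [
    [1.3,1.6,0,0,0,1.5,-1],
    [1.3,1.7,0,0,0,1.5,-1],
    [1.2,1.7,0,0,0,1.5,-1]
  ]
}}

```text
clock: 11.2
tcp_pos: [0.4869, -0.175, 0.0656]
orientation: [-0.0, -0.527, 0.85, -0.002]
wrist_force: [-0.1, -8.6, -0.4]
finger_gap: 0.0
grip_force: 3.9
```

Request:
{"method": "step_arm", "body": {
  "deltas": [
    [0.5,0.7,0,0,0,0.5,-1],
    [0,0,0,0,0,0,-1]
  ]
}}

```text
clock: 11.4
tcp_pos: [0.4873, -0.1745, 0.0656]
orientation: [-0.001, -0.531, 0.848, -0.002]
wrist_force: [0.0, -8.2, -1.0]
finger_gap: -0.0001
grip_force: 3.7
```

Request:
{"method": "step_arm", "body": {
  "deltas": [
    [0.5,0.7,0,0,0,0.5,-1],
    [0,0,0,0,0,0,-1]
  ]
}}

```text
clock: 11.6
tcp_pos: [0.4876, -0.1741, 0.0656]
orientation: [-0.001, -0.534, 0.845, -0.003]
wrist_force: [-1.0, -9.3, -1.4]
finger_gap: -0.0
grip_force: 4.2
```

Request:
{"method": "step_arm", "body": {
  "deltas": [
    [0.6,0.8,0,0,0,0.5,-1],
    [0.4,0.5,0,0,0,0,-1],
    [0,0,0,0,0,0,-1]
  ]
}}

```text
clock: 11.9
tcp_pos: [0.4882, -0.1733, 0.0656]
orientation: [-0.001, -0.538, 0.843, -0.003]
wrist_force: [-1.3, -10.3, -0.0]
finger_gap: -0.0002
grip_force: 5.2
```

Request:
{"method": "step_arm", "body": {
  "deltas": [
    [-2,-4,0,0,0,0,-1],
    [-4,-9,5,0,0,0,-1],
    [0,0,25,0,0,-6,-1],
    [-2,-10,25,0,0,-6,-1],
    [-2,-20,0,0,0,-6,-1]
  ]
}}

```text
clock: 12.4
tcp_pos: [0.4792, -0.2136, 0.1236]
orientation: [0.002, -0.399, 0.917, -0.002]
wrist_force: [-0.0, -0.6, -0.1]
finger_gap: -0.0001
grip_force: 0.0
```

```bash
python3 -c "
from geo import *
show('C',.12,gap=.015);show('C',.12)"
```

```text
C 0.12 target [ 447.2 -322.3] 19.2 delta [ -32.  -108.8] z 123.6 dyaw -27.8
C 0.12 target [ 461.4 -317.4] 19.2 delta [ -17.8 -103.8] z 123.6 dyaw -27.8
```

Request:
{"method": "step_arm", "body": {
  "deltas": [
    [-8,-25,0,0,0,-6,-1],
    [-8,-25,0,0,0,-6,-1],
    [-8,-25,0,0,0,-6,-1],
    [-7,-25,0,0,0,-6,-1],
    [0,-6,-10,0,0,-4,-1]
  ]
}}

```text
clock: 12.9
tcp_pos: [0.4466, -0.3223, 0.1113]
orientation: [0.001, -0.163, 0.987, -0.001]
wrist_force: [0.8, -0.8, -0.6]
finger_gap: 0.0
grip_force: 0.0
```

Request:
{"method": "step_arm", "body": {
  "deltas": [
    [0,0,-25,0,0,0,-1],
    [0,0,-23,0,0,0,-1],
    [0,0,0,0,0,0,-1]
  ]
}}

```text
clock: 13.2
tcp_pos: [0.4443, -0.3173, 0.0592]
orientation: [-0.002, -0.166, 0.986, 0.003]
wrist_force: [-1.3, 0.7, -0.9]
finger_gap: -0.0002
grip_force: 0.0
```

```bash
python3 -c "
from geo import *
show('C',.12,gap=.015);show('C',.12)"
```

```text
C 0.12 target [ 447.2 -322.3] 19.2 delta [ 2.9 -5. ] z 59.2 dyaw 0.1
C 0.12 target [ 461.4 -317.4] 19.2 delta [17.1 -0.1] z 59.2 dyaw 0.1
```

Request:
{"method": "step_arm", "body": {
  "deltas": [
    [4,1,1,0,0,0,-1],
    [4,1,1,0,0,0,-1],
    [4,1,0,0,0,0,-1],
    [3,1,0,0,0,0,-1],
    [2.5,1,0,0,0,0,-1]
  ]
}}

```text
clock: 13.7
tcp_pos: [0.4645, -0.3147, 0.0647]
orientation: [-0.0, -0.167, 0.986, -0.001]
wrist_force: [-1.6, -1.6, 2.3]
finger_gap: 0.0003
grip_force: 1.2
```

```bash
python3 -c "
from geo import *
show('C',.12);show('C',.3);show('C',.5)"
```

```text
C 0.12 target [ 461.4 -317.4] 19.2 delta [-3.1 -2.7] z 64.7 dyaw 0.0
C 0.3 target [ 474.9 -314. ] 29.5 delta [10.4  0.6] z 64.7 dyaw 10.4
C 0.5 target [ 488.9 -307.6] 41.0 delta [24.4  7.1] z 64.7 dyaw 21.8
```

Request:
{"method": "step_arm", "body": {
  "deltas": [
    [5,0.2,0,0,0,4.4,-1],
    [5,0.7,0,0,0,4.4,-1],
    [5,1.5,0,0,0,4.4,-1],
    [5,2.2,0,0,0,4.4,-1],
    [4.4,2.4,0,0,0,4.2,-1]
  ]
}}

```text
clock: 14.2
tcp_pos: [0.488, -0.3069, 0.0639]
orientation: [-0.001, -0.351, 0.936, 0.0]
wrist_force: [-2.9, -0.3, 1.4]
finger_gap: 0.0
grip_force: 1.1
```

```bash
python3 -c "
from geo import *
show('C',.5);show('C',.7);show('C',.9)"
```

```text
C 0.5 target [ 488.9 -307.6] 41.0 delta [ 0.9 -0.6] z 63.9 dyaw -0.1
C 0.7 target [ 501.3 -298.4] 52.4 delta [13.3  8.5] z 63.9 dyaw 11.3
C 0.9 target [ 511.7 -287. ] 63.9 delta [23.7 19.9] z 63.9 dyaw 22.8
```

Request:
{"method": "step_arm", "body": {
  "deltas": [
    [1.8,1,0,0,0,1.5,-1],
    [1.8,1,0,0,0,1.5,-1],
    [1.7,1.1,0,0,0,1.5,-1],
    [1.6,1.1,0,0,0,1.3,-1]
  ]
}}

```text
clock: 14.6
tcp_pos: [0.4951, -0.3029, 0.0638]
orientation: [-0.0, -0.397, 0.918, 0.0]
wrist_force: [-2.2, 0.4, 0.0]
finger_gap: -0.0003
grip_force: 1.1
```

Request:
{"method": "step_arm", "body": {
  "deltas": [
    [1.6,1.2,0,0,0,1.5,-1],
    [1.6,1.2,0,0,0,1.5,-1],
    [1.5,1.2,0,0,0,1.5,-1],
    [1.5,1.2,0,0,0,1.3,-1]
  ]
}}

```text
clock: 15.0
tcp_pos: [0.5016, -0.2981, 0.0639]
orientation: [-0.0, -0.444, 0.896, 0.0]
wrist_force: [-2.4, -1.1, -0.6]
finger_gap: 0.0004
grip_force: 1.0
```

Request:
{"method": "step_arm", "body": {
  "deltas": [
    [1.4,1.4,0,0,0,1.5,-1],
    [1.4,1.4,0,0,0,1.5,-1],
    [1.3,1.5,0,0,0,1.5,-1],
    [1.2,1.5,0,0,0,1.5,-1]
  ]
}}

```text
clock: 15.4
tcp_pos: [0.5071, -0.2924, 0.0639]
orientation: [0.0, -0.49, 0.872, -0.0]
wrist_force: [-1.9, -1.3, -1.0]
finger_gap: 0.0002
grip_force: 1.1
```

Request:
{"method": "step_arm", "body": {
  "deltas": [
    [1.2,1.6,0,0,0,1.5,-1],
    [1.2,1.6,0,0,0,1.5,-1],
    [1.1,1.6,0,0,0,1.5,-1],
    [1,1.6,0,0,0,1.5,-1]
  ]
}}

```text
clock: 15.8
tcp_pos: [0.5119, -0.2862, 0.0641]
orientation: [0.0, -0.535, 0.845, -0.0]
wrist_force: [-0.7, -1.7, -1.4]
finger_gap: -0.0005
grip_force: 1.1
```

```bash
python3 -c "
from geo import *
show('C',.9);show('C',1.);show('C',1.1);show('C',1.2)"
```

```text
C 0.9 target [ 511.7 -287. ] 63.9 delta [-0.2 -0.8] z 64.1 dyaw -0.8
C 1.0 target [ 516.  -280.6] 69.6 delta [4.1 5.6] z 64.1 dyaw 4.9
C 1.1 target [ 519.6 -273.8] 75.4 delta [ 7.7 12.4] z 64.1 dyaw 10.7
C 1.2 target [ 522.5 -266.6] 81.1 delta [10.6 19.6] z 64.1 dyaw 16.4
```

Request:
{"method": "step_arm", "body": {
  "deltas": [
    [1,1.6,0,0,0,1.4,-1],
    [1,1.6,0,0,0,1.4,-1],
    [1,1.6,0,0,0,1.4,-1],
    [1,1.6,0,0,0,1.4,-1]
  ]
}}

```text
clock: 16.2
tcp_pos: [0.5158, -0.2797, 0.0642]
orientation: [0.0, -0.576, 0.818, -0.0]
wrist_force: [0.9, -2.1, -0.5]
finger_gap: 0.0
grip_force: 1.1
```

Request:
{"method": "step_arm", "body": {
  "deltas": [
    [1,1.7,0,0,0,1.4,-1],
    [0.9,1.7,0,0,0,1.4,-1],
    [0.9,1.8,0,0,0,1.4,-1],
    [0.8,1.8,0,0,0,1.4,-1]
  ]
}}

```text
clock: 16.6
tcp_pos: [0.5192, -0.2725, 0.0641]
orientation: [0.0, -0.615, 0.789, -0.0]
wrist_force: [1.6, -1.6, 0.0]
finger_gap: -0.0001
grip_force: 1.1
```

Request:
{"method": "step_arm", "body": {
  "deltas": [
    [2,4.5,0,0,0,4,-1],
    [1.8,4.7,0,0,0,4,-1],
    [1.5,5,0,0,0,4,-1],
    [1,5,0,0,0,4,-1],
    [0.6,5,0,0,0,4,-1]
  ]
}}

```text
clock: 17.1
tcp_pos: [0.5258, -0.248, 0.0641]
orientation: [-0.0, 0.743, -0.669, -0.0]
wrist_force: [0.7, -2.5, 1.2]
finger_gap: -0.0
grip_force: 1.1
```

Request:
{"method": "step_arm", "body": {
  "deltas": [
    [0.3,2.5,0,0,0,2,-1],
    [0.2,2,0,0,0,1,-1],
    [0,1.5,0,0,0,1,-1],
    [0,1.5,0,0,0,1,-1]
  ]
}}

```text
clock: 17.5
tcp_pos: [0.5261, -0.2407, 0.064]
orientation: [0.0, 0.771, -0.637, -0.0]
wrist_force: [0.1, -2.1, 0.2]
finger_gap: -0.0002
grip_force: 1.0
```

```bash
python3 -c "
from geo import *
show('C',1.5);show('C',1.57)"
```

```text
C 1.5 target [ 526.8 -243.9] 98.3 delta [ 0.7 -3.2] z 64.0 dyaw -2.5
C 1.57 target [ 526.8 -238.5] 102.3 delta [0.7 2.2] z 64.0 dyaw 1.5
```

Another 2 mm gently, then retreat and check with the cameras.

Request:
{"method": "step_arm", "body": {
  "deltas": [
    [0,1,0,0,0,0.5,-1],
    [0,1,0,0,0,0.5,-1],
    [0,0,0,0,0,0,-1]
  ]
}}

```text
clock: 17.8
tcp_pos: [0.5261, -0.2387, 0.0638]
orientation: [0.0, 0.776, -0.631, -0.0]
wrist_force: [-0.3, -2.3, 0.6]
finger_gap: 0.0001
grip_force: 0.7
```

Request:
{"method": "step_arm", "body": {
  "deltas": [
    [0,-6,0,0,0,0,-1],
    [0,-8,10,0,0,0,-1],
    [0,0,30,0,0,-6,-1],
    [0,0,30,0,0,-6,-1],
    [0,0,0,0,0,-6,-1]
  ]
}}

```text
clock: 18.3
tcp_pos: [0.5288, -0.255, 0.1391]
orientation: [0.001, -0.666, 0.746, -0.004]
wrist_force: [1.0, 0.2, -0.4]
finger_gap: -0.0001
grip_force: 0.0
```

```bash
python3 - <<'E'
from workcell import *
import cv2
a=read_camera("top")["image"][130:235,210:375];b=read_camera("scene")["image"][170:300,190:390]
cv2.imwrite("pics/t1.png",cv2.resize(a,None,fx=4.8,fy=4.8,interpolation=2)[:,:,::-1]);cv2.imwrite("pics/s1.png",cv2.resize(b,None,fx=4,fy=4,interpolation=2)[:,:,::-1])
from geo import *
for th in(.9,.5,.0): show('B',th,side=-1,gap=.02 if th==.9 else 0)
E
```

```text
B 0.9 target [ 508.2 -131.9] 63.9 delta [-18.9 121.9] z 135.6 dyaw -19.8
B 0.5 target [ 485.4 -177.2] 41.0 delta [-41.7  76.6] z 135.6 dyaw -42.7
B 0.0 target [ 454.9 -200.3] 12.3 delta [-72.2  53.6] z 135.6 dyaw -71.4
```

View pics/s1.png

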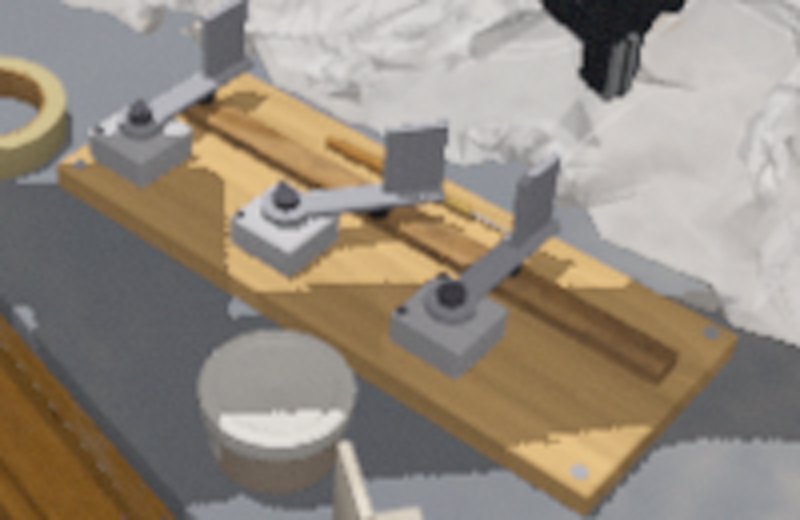

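View pics/t1.png

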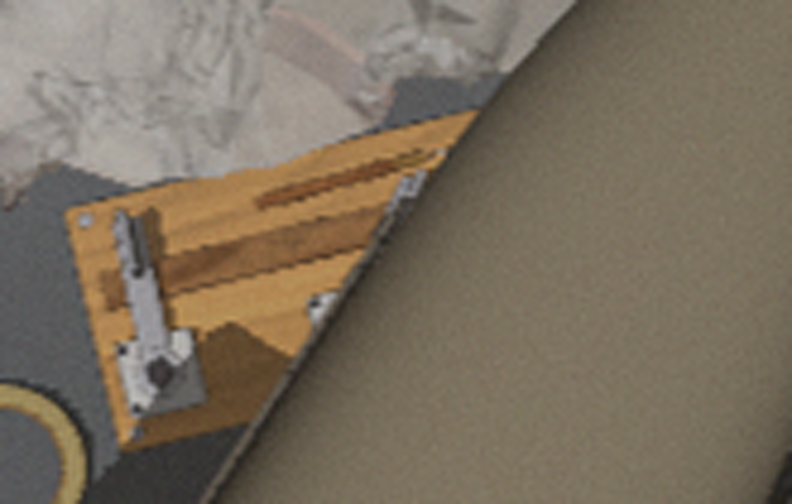

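Request:
{"method": "step_arm", "body": {
  "deltas": [
    [-4,25,0,0,0,-4,-1],
    [-4,28,0,0,0,-4,-1],
    [-5,28,0,0,0,-4,-1],
    [-5,28,0,0,0,-4,-1],
    [-2,9,0,0,0,-3,-1]
  ]
}}

```text
clock: 18.9
tcp_pos: [0.5047, -0.1323, 0.1333]
orientation: [-0.001, -0.536, 0.844, 0.002]
wrist_force: [-0.4, 0.2, -0.4]
finger_gap: -0.0001
grip_force: 0.0
```

Request:
{"method": "step_arm", "body": {
  "deltas": [
    [0,0,0,0,0,0,-1],
    [0,0,-20,0,0,0,-1],
    [0,0,-20,0,0,0,-1],
    [0,0,-20,0,0,0,-1],
    [0,0,-8,0,0,0,-1]
  ]
}}

```text
clock: 19.4
tcp_pos: [0.505, -0.1352, 0.0637]
orientation: [-0.001, -0.536, 0.844, 0.001]
wrist_force: [0.2, -0.4, -0.4]
finger_gap: 0.0
grip_force: 0.0
```

```bash
python3 -c "
from geo import *
print(get_state() if 0 else now()[0]['wrist_force'])
for th in(.9,.8,.6,.4,.2,.05): show('B',th,side=-1)"
```

```text
[ 0.1784785  -0.38907511 -0.44834336]
B 0.9 target [ 499.4 -149.9] 63.9 delta [ -5.6 -14.7] z 63.7 dyaw -0.9
B 0.8 target [ 497.  -157.2] 58.2 delta [ -8. -22.] z 63.7 dyaw -6.7
B 0.6 target [ 489.9 -170.9] 46.7 delta [-15.1 -35.8] z 63.7 dyaw -18.1
B 0.4 target [ 480.3 -183. ] 35.3 delta [-24.7 -47.8] z 63.7 dyaw -29.6
B 0.2 target [ 468.5 -192.9] 23.8 delta [-36.5 -57.7] z 63.7 dyaw -41.1
B 0.05 target [ 458.4 -198.7] 15.2 delta [-46.6 -63.5] z 63.7 dyaw -49.7
```

Approach to contact, then push it back.

Request:
{"method": "step_arm", "body": {
  "deltas": [
    [-1.8,-4.5,0,0,0,-1,-1],
    [-1.8,-4.5,0,0,0,0,-1],
    [-1.2,-3,0,0,0,0,-1],
    [-0.8,-2.5,0,0,0,0,-1],
    [-0.8,-2,0,0,0,-1,-1]
  ]
}}

```text
clock: 19.9
tcp_pos: [0.5008, -0.1516, 0.0669]
orientation: [0.001, -0.52, 0.854, -0.0]
wrist_force: [1.9, 2.2, 2.0]
finger_gap: 0.0005
grip_force: 1.6
```

Request:
{"method": "step_arm", "body": {
  "deltas": [
    [-1.6,-4,0,0,0,-3.5,-1],
    [-2,-4,0,0,0,-3.5,-1],
    [-2.2,-4,0,0,0,-3.5,-1],
    [-2.6,-3.8,0,0,0,-3.5,-1],
    [-2.8,-3.6,0,0,0,-3.5,-1]
  ]
}}

```text
clock: 20.4
tcp_pos: [0.4914, -0.1715, 0.0672]
orientation: [0.002, -0.384, 0.923, -0.001]
wrist_force: [5.9, 1.2, 0.3]
finger_gap: -0.0001
grip_force: 2.2
```

```bash
python3 -c "
from geo import *
for th in(.6,.5,.4,.2,.05): show('B',th,side=-1)"
```

```text
B 0.6 target [ 489.9 -170.9] 46.7 delta [-1.5  0.5] z 67.2 dyaw 1.6
B 0.5 target [ 485.4 -177.2] 41.0 delta [-6.  -5.7] z 67.2 dyaw -4.1
B 0.4 target [ 480.3 -183. ] 35.3 delta [-11.1 -11.5] z 67.2 dyaw -9.9
B 0.2 target [ 468.5 -192.9] 23.8 delta [-22.9 -21.4] z 67.2 dyaw -21.3
B 0.05 target [ 458.4 -198.7] 15.2 delta [-32.9 -27.2] z 67.2 dyaw -29.9
```

Request:
{"method": "step_arm", "body": {
  "deltas": [
    [-4,-4,-0.5,0,0,-3.5,-1],
    [-4,-4,-0.5,0,0,-3.5,-1],
    [-4.2,-3.8,-0.5,0,0,-3.5,-1],
    [-4.2,-3.6,0,0,0,-3.5,-1],
    [-3,-2.5,0,0,0,-3.5,-1]
  ]
}}

```text
clock: 20.9
tcp_pos: [0.4721, -0.1899, 0.0661]
orientation: [0.003, -0.239, 0.971, -0.002]
wrist_force: [5.2, 0.8, 2.7]
finger_gap: -0.0001
grip_force: 2.3
```

```bash
python3 -c "
from geo import *
for th in(.2,.1,.05): show('B',th,side=-1)"
```

```text
B 0.2 target [ 468.5 -192.9] 23.8 delta [-3.6 -3. ] z 66.1 dyaw -3.8
B 0.1 target [ 461.9 -196.9] 18.1 delta [-10.2  -7. ] z 66.1 dyaw -9.5
B 0.05 target [ 458.4 -198.7] 15.2 delta [-13.6  -8.8] z 66.1 dyaw -12.4
```

Request:
{"method": "step_arm", "body": {
  "deltas": [
    [-3,-2,0,0,0,-3,-1],
    [-3,-2,0,0,0,-3,-1],
    [-2.5,-2,0,0,0,-3,-1],
    [-2.5,-1.5,0,0,0,-2,-1],
    [-1.5,-0.8,0,0,0,-1,-1]
  ]
}}

```text
clock: 21.4
tcp_pos: [0.4585, -0.198, 0.0656]
orientation: [0.002, -0.137, 0.991, -0.001]
wrist_force: [5.3, -1.3, 1.9]
finger_gap: -0.0001
grip_force: 2.3
```

```bash
python3 -c "
from geo import *
for th in(.1,.05,0): show('B',th,side=-1)"
```

```text
B 0.1 target [ 461.9 -196.9] 18.1 delta [3.4 1.1] z 65.6 dyaw 2.4
B 0.05 target [ 458.4 -198.7] 15.2 delta [-0.  -0.6] z 65.6 dyaw -0.5
B 0 target [ 454.9 -200.3] 12.3 delta [-3.6 -2.2] z 65.6 dyaw -3.4
```

A little further toward the open stop, slowly.

Request:
{"method": "step_arm", "body": {
  "deltas": [
    [-1,-0.3,0,0,0,-1,-1],
    [-1,-0.3,0,0,0,-1,-1],
    [0,0,0,0,0,0,-1]
  ]
}}

```text
clock: 21.7
tcp_pos: [0.4553, -0.198, 0.0648]
orientation: [0.001, -0.12, 0.993, -0.0]
wrist_force: [4.8, -0.8, 1.5]
finger_gap: 0.0
grip_force: 2.2
```

Request:
{"method": "step_arm", "body": {
  "deltas": [
    [-0.8,-0.2,0,0,0,0,-1],
    [-0.6,-0.1,0,0,0,0,-1],
    [0,0,0,0,0,0,-1]
  ]
}}

```text
clock: 22.0
tcp_pos: [0.454, -0.1983, 0.0647]
orientation: [0.0, -0.12, 0.993, -0.0]
wrist_force: [4.9, -1.3, 2.1]
finger_gap: -0.0001
grip_force: 2.2
```

Request:
{"method": "step_arm", "body": {
  "deltas": [
    [6,1.5,0,0,0,0,-1],
    [6,1.5,5,0,0,0,-1],
    [0,0,35,0,0,0,-1],
    [0,0,45,0,0,0,-1],
    [0,30,30,0,0,0,-1]
  ]
}}

```text
clock: 22.5
tcp_pos: [0.4658, -0.1666, 0.1814]
orientation: [-0.0, -0.118, 0.993, -0.001]
wrist_force: [0.3, 0.7, -0.0]
finger_gap: -0.0002
grip_force: 0.0
```

Request:
{"method": "step_arm", "body": {
  "deltas": [
    [0,45,0,0,0,0,-1],
    [0,45,0,0,0,0,-1],
    [0,45,0,0,0,0,-1],
    [0,45,0,0,0,0,-1],
    [0,45,0,0,0,0,-1]
  ]
}}

```text
clock: 23.0
tcp_pos: [0.464, 0.062, 0.1791]
orientation: [-0.001, -0.12, 0.993, 0.0]
wrist_force: [1.5, 0.3, 0.6]
finger_gap: 0.0001
grip_force: 0.0
```

Request:
{"method": "step_arm", "body": {
  "deltas": [
    [0,45,0,0,0,0,-1],
    [0,40,0,0,0,0,-1],
    [0,20,0,0,0,0,-1],
    [0,0,0,0,0,0,-1],
    [0,0,0,0,0,0,-1]
  ]
}}

```text
clock: 23.5
tcp_pos: [0.4644, 0.1653, 0.1789]
orientation: [-0.001, -0.121, 0.993, -0.0]
wrist_force: [1.1, 0.1, 0.7]
finger_gap: -0.0001
grip_force: 0.0
```

```bash
python3 - <<'E'
from workcell import *
import cv2
a=read_camera("top")["image"][130:235,210:375]
cv2.imwrite("pics/t2.png",cv2.resize(a,None,fx=4.8,fy=4.8,interpolation=2)[:,:,::-1])
E
```

```text
(no output)
```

View pics/t2.png

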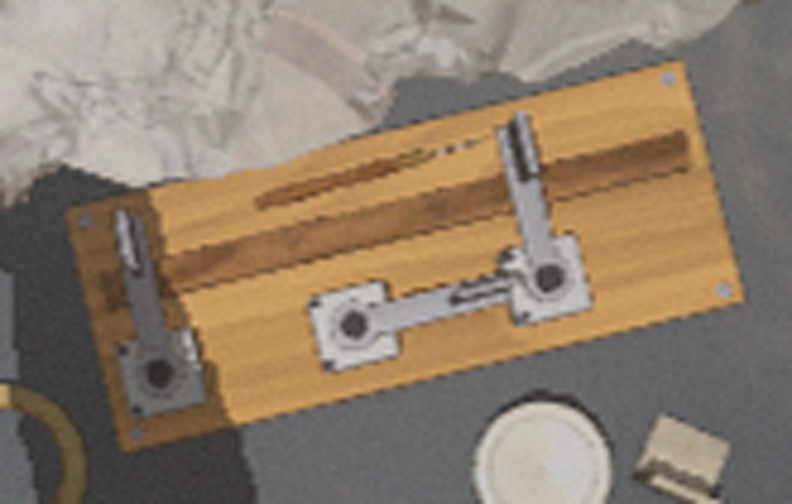

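The picture shows the outer levers, from (160,372) and (549,277), pointing straight across the strip (home). The middle one, from (354,325), lies along the board (open). The strip, needle, cup and tile have not moved.

```bash
python3 -c "
from workcell import *
print(hand_in())"
```

```text
the job is handed in; nothing more can be done
None
```

The job is handed in: the middle clamp (board y = +40 mm) is the one that binds, at about 0.9 rad with about 10 N on the tab, and it is back at its open stop; the other two are free and fully home, and nothing else visibly moved.

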